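# Lock the saggar carriage at its hidden firing mark

## Robot

A 6-joint arm with a two-finger parallel gripper is mounted at the origin on the work surface. World frame = base frame: x ahead of the robot, y to its left, z up, the work surface at z = 0. Lengths are in m, angles in rad, forces in N, time in s.
With the tool pointing down it reaches from about 0.375 to 0.925 m from the base axis. Payload 5.7 kg.
Tool frame: the origin (TCP) lies between the finger pads; the fingertips stand 22 mm ahead of it and the grasp point (between the pads) lies 3 mm ahead of it; z points along the fingers, x is the direction in which the jaws open and shut, and the axes are right-handed (so a half turn about z gives the same grasp; the last joint's range is limited). The gripper opens to 85 mm and grips with 20 to 120 N. Pads are 22 mm wide; open, the fingers measure 114 mm over their backs; the gripper's body (76 mm by 85 mm) begins 54 mm behind the grasp point. The pads swing forward as they close: fully open they stand 13 mm farther back than shut.
Start: joints at [-1.219, 0.359, 1.51, -0, 1.272, -0.115], TCP at [0.27, -0.536, 0.253] pointing down, gripper open.
Joint ranges: [-2.97, 2.97], [-1.01, 2.36], [0.21, 2.38], [-0.96, 4.11], [0.2, 2.71], [-2.98, 2.98]. Speed limits (rad/s): [2.39, 2.39, 3.14, 3.14, 3.14, 3.14].

## Interface

Orientations are given as a rotation vector (axis times angle).
In Python, from rig import env, optics, workorder gives the robot as it stands. Calls block until the motion is done:
- env.move_pose(position, orientation): joint-space move of the TCP to a pose.
- env.move_l(position, rot=None, v=0.15): straight line of the TCP; rot=None keeps the orientation; v is the mean speed in m/s.
- env.move_joints(angles): joint-space move.
- env.ungrasp() and env.close(newtons=None): open the fingers fully, or close them until they stop; newtons is the grip in N (None keeps the last).
- env.hold(seconds).
- env.inverse_kinematics(position, orientation): joint angles nearest the present ones, or None.
- optics.snapshot(name): name is "side" or "top"; returns a dict with "img" (384x512x3 uint8, red, green, blue), "camera_matrix" (3x3 intrinsics, pixels), "k1" (the pictures are not rectified: a ray, as slopes to the right and down, at radius r is drawn at 1 + k1 r^2 times it, then the intrinsics apply), "pose" (4x4, takes a point from camera to world coordinates). Camera axes: x right, y up, looking along -z (the intrinsics and any distortion apply to the point x, -y, -z); pixel columns grow to the right and rows downward; lengths in m; the calibration is good to about 2 mm. A picture is of the moment at which its call begins. There is no depth.
A pose or a line that the arm cannot do raises env.Unreachable and nothing moves.
- workorder.job_done(): hands the job in, once; it reports no verdict.
Readings, each from a call of its own:
- env.read_clock(): time.
- env.read_qpos(): joint angles.
- env.read_qvel(): joint speeds.
- env.read_joint_efforts(): joint torques, N m.
- env.read_ee_pos(): TCP position.
- env.read_orientation(): TCP orientation.
- env.read_force(): force on the tool from outside, world axes, zero at the start.
- env.read_ft_torque(): the same for the moment, N m.
- env.read_grip_width(): finger opening in m.
Only numpy, scipy, OpenCV 4.12 (cv2) and the standard library are available. Lean on these libraries where they do the work, as an engineer would, in place of code of your own. Each camera call takes 0.05 s, during which the arm holds its last target. There are 200 camera calls.

## Task

Take the orange-handled locking pin out of its blue block, put it down through the brass-ringed hole of the steel kiln-loading carriage, and with its sprung tip pressed lightly on the clay bar underneath drag the carriage along its track to the robot's left until the pin drops into the hidden groove. Stop there, see the pin fully home and upright with its steel collar flat on the carriage, and let go of it. The clay is brittle: never push with the pin on the bar or carriage with more than 40 N, and do not push aside the pottery standing around.

Things in the scene. Friction and masses are not known exactly. Their poses are not given: they have to be found in the camera images.
- pin: Loose locking pin, about 180 g, upright in the blue block. Origin at the centre of its orange square grip (24 x 24 mm, 50 mm tall, faces along its x and y); z up along the pin. Its steel lower part is sprung: pressed, it slides up towards the grip, 2 N at first, 14 N at the end of its 8 mm travel, then solid. Spring out, the collar's underside is 42 mm and the tip 84 mm below the origin.
- collar (a point): Centre of the flat underside of the pin's steel collar (38 mm across, 7 mm thick, 10 mm below the grip). Below it the round shank, 8 mm across and 42 mm long, with a slightly tapered tip.
- stand: Fixed blue block, 75 x 75 mm, 55 mm tall, with a 12 mm hole 47 mm deep in the middle of its top in which the pin stands, collar resting on the block. Origin at the centre of its underside. It stands at the right or the left end of the track.
- track: Fixed loading track, 90 mm wide and 380 mm long, in dark steel and aluminium. Origin at the centre of its underside, on the table. It runs along its own y axis; +y is to the robot's left. Inside lies a smooth level clay bar, its top 30 mm above the table, with one cross groove 15 mm wide (along the track) and 16 mm deep, hidden under the carriage. The groove's place is not measured: it lies 30 to 160 mm to the left (track +y) of where the hole starts.
- carriage (a joint): How far the steel carriage has slid along track +y, in m: 0 at its right-hand stop, 0.18 at its left-hand stop. It slides with about 2 N of friction and carries a shallow clay saggar with a dark blue dish on its left part, behind a 10 mm high crossbar 56 mm left of the hole (saggar's centre 115 mm to the left of the hole, 80 mm across, dish rim 36 mm above the carriage top).
- bushing (a point): Centre of the brass-ringed round hole through the carriage plate, at the plate's top face, 60 mm above the table; axes as the track's. The hole is 12 mm across with a chamfered mouth and the plate 16 mm thick; the clay bar's top lies 30 mm below this point. Standing on the bar the pin's collar is 12 mm above the plate; over the groove the pin drops these 12 mm until the collar lies flat on the plate. The pin's shank then locks the carriage.
- vase: Bystander: loose dark blue vase, 62 mm across, 98 mm tall; origin at the centre of its foot.
- pink_bowl: Bystander: loose pink bowl, 100 mm across, 45 mm tall; origin at the centre of its foot.
- cup: Bystander: loose grey-green cup, 68 mm across, 75 mm tall; origin at the centre of its foot.
- saggar_ring: Bystander: loose ring of sand-coloured fireclay, 120 mm across, 45 mm tall; origin at the centre of its underside.
- glaze_jar: Bystander: loose white jar with blue cap, 68 mm across, 85 mm tall; origin at the centre of its underside.
- props: Bystander: fixed sand-coloured block, 75 x 75 mm, 30 mm tall, with four white kiln props up to 66 mm above the table; stands at the end of the track where the blue block is not. Origin at the centre of its underside.
Not all that is in view belongs to the job. There is more than one size of the pin; the job needs the smallest.

How it is judged:
By the outcome, as a careful person would: the job done as asked, in the order asked, and still so for the second after the job is handed in, with the robot touching nothing.
It also fails if it takes over 61 s, if anything falls off the work surface, if the arm or the gripper's body presses on something with over 40 N, if the wrist force passes 120 N, or if a joint passes its speed limit or range.

## Working session

There is one attempt and no reset: what is moved stays moved. The work goes in short steps, each a Python script; the robot and the scene stay as the last script left them, time stands still between calls to the robot, and variables do not carry over. Pictures are saved under pics/ and viewed, about 8 in all and at most 12, crops included, and the job is handed in when it is done.

```bash
ls; mkdir -p pics; python3 - <<'E'
from rig import env, optics
import cv2, numpy as np
for n in ("top","side"):
    s=optics.snapshot(n); cv2.imwrite(f"pics/{n}0.png",cv2.resize(s["img"][:,:,::-1],(800,600),interpolation=cv2.INTER_CUBIC))
    print(n,s["camera_matrix"].tolist(),s["k1"],np.round(s["pose"],4).tolist())
    np.savez(f"{n}0.npz",**s)
print(env.read_clock(),env.read_ee_pos(),env.read_orientation(),env.read_force(),env.read_grip_width())
E
```

```text
pics
top [[395.56699443546574, 0.0, 253.51676096625368], [0.0, 395.56699443546574, 194.71981547696043], [0.0, 0.0, 1.0]] -0.0020677300918735416 [[-0.0177, 0.9922, -0.1236, 0.4424], [-0.9997, -0.02, -0.0168, -0.0143], [-0.0191, 0.1232, 0.9922, 1.1125], [0.0, 0.0, 0.0, 1.0]]
side [[398.3697308743897, 0.0, 253.34217776518457], [0.0, 398.3697308743897, 193.637160153186], [0.0, 0.0, 1.0]] -0.1346282207314667 [[-0.8208, 0.3468, -0.4539, 0.0453], [-0.571, -0.5187, 0.6363, 0.7585], [-0.0147, 0.7815, 0.6238, 0.8615], [0.0, 0.0, 0.0, 1.0]]
0.1 [ 0.26981078 -0.5352711   0.25252943] [-2.67414291e+00  1.64682842e+00  2.07389777e-03] [-0.09106093 -0.88567541 -0.26220429] 0.08501837706873668
```

View pics/top0.png

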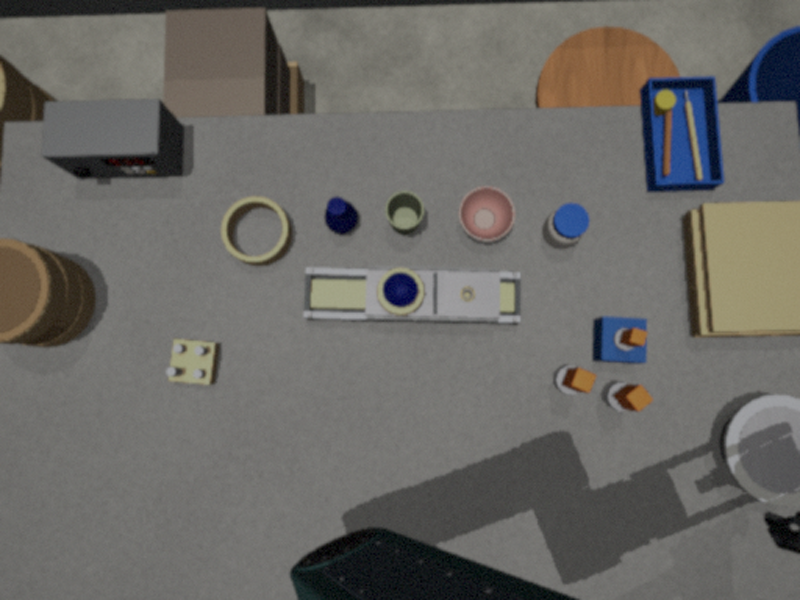

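View pics/side0.png

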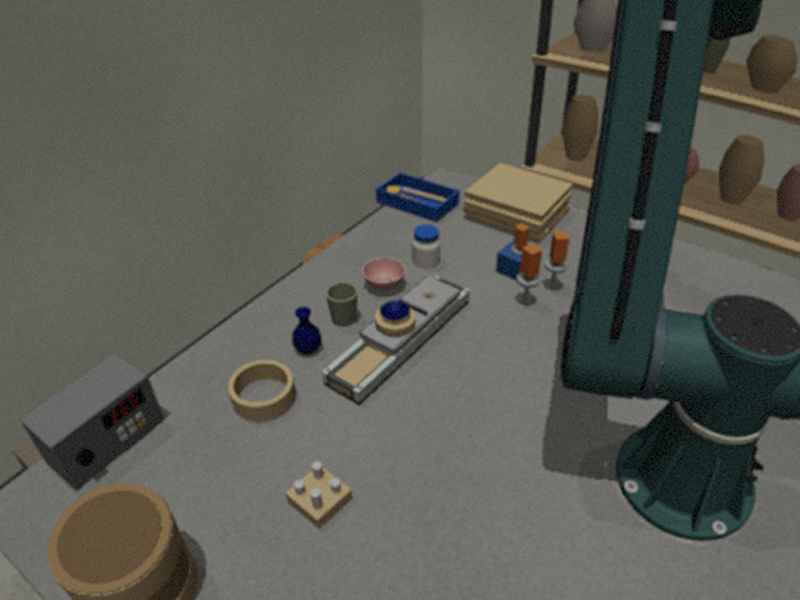

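Top view (800x600): track runs from (305,295) to (520,298). The brass hole is at about (468,294), and the saggar with its dish at (401,291). Three orange pins could be the target: one in the blue block at (632,338), and two standing free at (578,380) and (636,398), which look larger in the side view. I choose the one in the blue block and check it in a close crop.

```bash
cat > h.py <<'E'
import numpy as np, cv2
from scipy.optimize import least_squares
def ld(n): return np.load(n+".npz")
def proj(s,P):
    T=s["pose"]; P=np.atleast_2d(P); c=(P-T[:3,3])@T[:3,:3]
    a=np.c_[c[:,0],-c[:,1]]/-c[:,2:3]; a=a*(1+s["k1"]*(a**2).sum(1,keepdims=True))
    K=s["camera_matrix"]; return a@K[:2,:2].T+K[:2,2]
def tri(obs):  # [(snap,uv)], 3D point + residual px
    r=least_squares(lambda p:np.concatenate([proj(s,p)[0]-uv for s,uv in obs]),[.5,-.1,.05]); return r.x,r.fun
def onz(s,uv,z):
    r=least_squares(lambda p:proj(s,[p[0],p[1],z])[0]-uv,[.5,-.1]); return r.x
def crop(img,cx,cy,w=64,h=48,k=6):
    return cv2.resize(img[int(cy-h/2):int(cy+h/2),int(cx-w/2):int(cx+w/2),::-1],(w*k,h*k),interpolation=cv2.INTER_CUBIC)
E
python3 - <<'E'
from h import *
t,s=ld("top0"),ld("side0")
m=np.vstack([np.hstack([crop(t["img"],400,225),crop(s["img"],336,166)]),np.hstack([crop(t["img"],300,188),crop(s["img"],275,188)])])
for x in range(0,768,60): cv2.putText(m,"",(0,0),0,1,0)
cv2.imwrite("pics/crop1.png",m); print(m.shape)
E
```

```text
(576, 768, 3)
```

View pics/crop1.png

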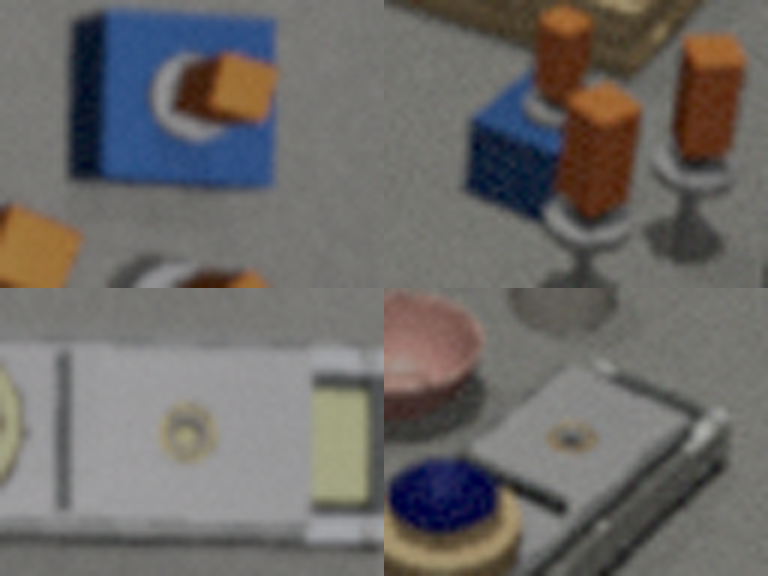

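Confirmed: the pin in the block has a narrower grip and smaller collar than the two free ones. Crop pixels:
- **Top view:** grip top (242,88), collar (196,97), block top centre (189,99), hole (187,433).
- **Side view:** grip top (565,18), hole (573,438).

```bash
python3 - <<'E'
from h import *
t,s=ld("top0"),ld("side0")
f=lambda x,y,cx,cy:np.array([(x+.5)/6-.5+cx-32,(y+.5)/6-.5+cy-24])
gT,gS=f(242,88,400,225),f(565-384,18,336,166)
bT,bS=f(187,145,300,188),f(189,150,275,188)
print("grip top",tri([(t,gT),(s,gS)])); print("onz .139",onz(t,gT,.139),onz(s,gS,.139))
print("bush",tri([(t,bT),(s,bS)])); print("onz .06",onz(t,bT,.06),onz(s,bS,.06))
print("collar top on .062",onz(t,f(196,97,400,225),.062))
c=[onz(t,f(x,y,400,225),.055) for x,y in [(105,10),(275,17),(273,187),(102,181)]]
print("block",np.round(c,4).tolist(),np.mean(c,0))
g=[onz(t,f(x,y,400,225),.139) for x,y in [(223,52),(278,65),(262,123),(208,110)]]
for c in(g,c):
  for i in range(4): d=c[(i+1)%4]-c[i]; print(np.hypot(*d),np.degrees(np.arctan2(d[1],d[0])))
# track: outer corners and plate edges in the 800px view
h=lambda x,y:np.array([(x+.5)*.64-.5,(y+.5)*.64-.5])
for p in [(305,268),(520,272),(518,323),(305,320)]: print("trk",onz(t,h(*p),.045))
E
```

```text
grip top (array([ 0.50625298, -0.3810723 ,  0.12221216]), array([ 0.05441761,  0.10689784, -0.17275123, -0.00060997]))
onz .139 [ 0.50543474 -0.37473991] [ 0.49528734 -0.35553085]
bush (array([ 0.58899994, -0.11866442,  0.05950528]), array([ 0.19672757,  0.3479161 , -0.48515477, -0.05679212]))
onz .06 [ 0.58988357 -0.118119  ] [ 0.58718087 -0.11875062]
collar top on .062 [ 0.50684512 -0.38288395]
block [[0.5468, -0.3475], [0.5422, -0.4225], [0.467, -0.4166], [0.471, -0.3418]] [ 0.50672735 -0.38208532]
0.022699617752585485 -104.6782520213351
0.024857177636221115 161.08329569997218
0.02224298426727137 75.14524631907265
0.024759185880335828 -17.87430664467042
0.07508899882637536 -93.52089801535487
0.07541773337732334 175.4927163513947
0.07487639312830449 86.92326203519144
0.07599472132757597 -4.3377847956726265
trk [0.64332886 0.16337876]
trk [ 0.62823315 -0.21299433]
trk [ 0.53897902 -0.20577013]
trk [0.55143546 0.163328  ]
```

Triangulated grip top is z = 0.122, which matches the text (0.097 + 0.025). The hole is at z = 0.0595 against 0.060. Next, grasp the pin with the jaws roughly along y, which keeps clear of the other pins on the -x side.

```bash
cat >> h.py <<'E'
from scipy.spatial.transform import Rotation as Ro
def rot(phi_deg):
    c,s=np.cos(np.radians(phi_deg)),np.sin(np.radians(phi_deg))
    return Ro.from_matrix([[c,s,0],[s,-c,0],[0,0,-1]]).as_rotvec()
E
python3 - <<'E'
from rig import env, optics
from h import *
p=[.5065,-.3815]
for a in (-106.5,73.5):
    q=env.inverse_kinematics(p+[.25],rot(a)); print(a,None if q is None else np.round(q,2))
a=-106.5
env.move_pose(p+[.22],rot(a)); print(env.read_clock())
f0=env.read_force(); print("f0",f0)
env.move_l(p+[.103],v=.12); print(env.read_force(),env.read_ee_pos())
env.close(60); print("w",env.read_grip_width(),env.read_force(),env.read_clock())
env.move_l(p+[.20],v=.12); env.hold(.2); print(env.read_force(),env.read_grip_width(),env.read_ee_pos(),env.read_clock())
for n in("top","side"):
    s=optics.snapshot(n); np.savez(n+"1.npz",**s)
t,s=ld("top1"),ld("side1")
c=proj(s,[p+[.14]])[0]; d=proj(t,[p+[.14]])[0]; print(c,d)
cv2.imwrite("pics/crop2.png",np.hstack([crop(s["img"],int(c[0]),int(c[1]),64,72),crop(t["img"],int(d[0]),int(d[1]),64,72)]))
E
```

```text
-106.5 [-0.75  0.41  1.44  0.    1.29  1.1 ]
73.5 [-0.75  0.41  1.44 -0.    1.29 -2.04]
1.2167
f0 [-0.94483053 -0.40272985  0.55258608]
[-0.29242349  0.00820828  0.04888249] [ 0.50696715 -0.38204069  0.10380151]
w 0.022940076504818593 [-0.77714623 -0.15493994  1.84206036] 2.925
[ 0.25028713  1.16579918 -1.83275127] 0.02327287144753433 [ 0.50608577 -0.38116164  0.19902788] 4.0833
[334.09672864 140.1724378 ] [410.81925423 214.73248735]
```

View pics/crop2.png

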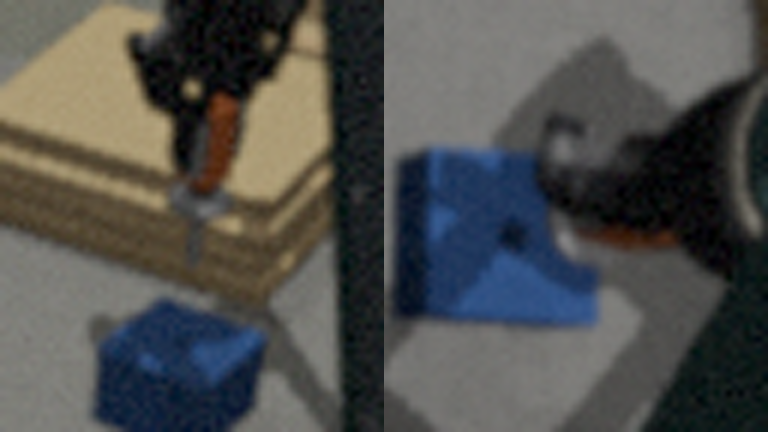

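The pin came out upright. The empty block hole shows at crop px (513,235) in the top view and the tip at (193,262) in the side view. I'll use the block hole as a reference for the relative offset.

```bash
python3 - <<'E'
from rig import env
from h import *
t,s=ld("top1"),ld("side1")
f=lambda x,y,cx,cy:np.array([(x+.5)/6-.5+cx-32,(y+.5)/6-.5+cy-36])
print("stand hole top",onz(t,f(129,235,410,214),.055))
tip=f(193,262,334,140); print("tip at z=.109 side",onz(s,tip,.109), "expected px for tip", proj(s,[.5065,-.3815,.109])-tip)
p=[.5888,-.1185]
env.move_pose(p+[.20],rot(-92.1)); env.move_l(p+[.165],v=.1); env.hold(.2)
print(env.read_ee_pos(),env.read_force(),env.read_clock())
from rig import optics
for n in("top","side"):
    q=optics.snapshot(n); np.savez(n+"2.npz",**q)
t,s=ld("top2"),ld("side2")
c=proj(s,[p+[.08]])[0]; d=proj(t,[p+[.08]])[0]; print(c,d)
cv2.imwrite("pics/crop3.png",np.hstack([crop(s["img"],int(c[0]),int(c[1]),48,54,8),crop(t["img"],int(d[0]),int(d[1]),48,54,8)]))
E
```

```text
stand hole top [ 0.50733346 -0.382259  ]
tip at z=.109 side [ 0.50608633 -0.38533449] expected px for tip [[-0.5739186   0.43990296]]
[ 0.58938486 -0.11883039  0.16577558] [ 0.1494336  -0.81665906 -1.56949453] 5.95
[273.72889264 183.58796228] [299.62498015 187.08518172]
```

View pics/crop3.png

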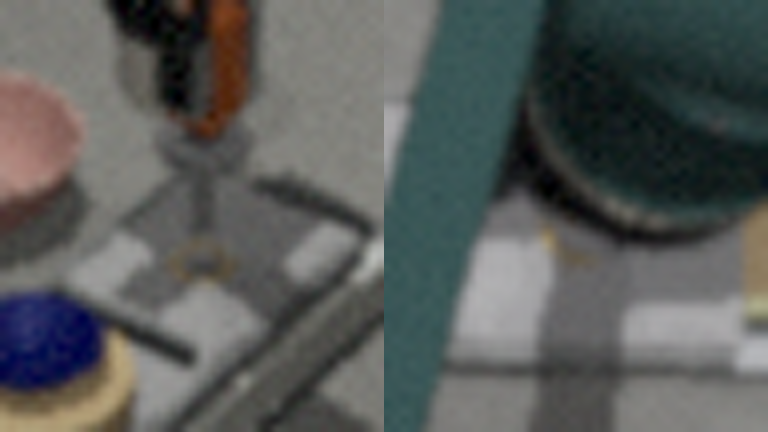

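In the side view the tip at (203,234) sits just above the brass ring, whose centre is near (203,262). I'll check that gap numerically, then lower with force guarding.

```bash
cat > go.py <<'E'
from rig import env, optics
from h import *
def down(x,y,z0,z1,f0,step=.002,lim=6,v=.04):
    z=z0
    while z>z1+1e-6:
        z=max(z-step,z1); env.move_l([x,y,z],v=v); f=env.read_force()-f0
        if f[2]>lim or np.hypot(f[0],f[1])>8: break
    return z,f
E
python3 - <<'E'
from go import *
s=ld("side2"); b=np.array([.5892,-.118,.06])
print("aligned tip-hole px*8",8*(proj(s,b+[0,0,.0158])-proj(s,b)), "per mm x,y",8*(proj(s,b+[.001,0,0])-proj(s,b)),8*(proj(s,b+[0,.001,0])-proj(s,b)))
f0=env.read_force(); x,y=.5890,-.1182
z,f=down(x,y,.165,.138,f0); print(z,f,env.read_ee_pos(),env.read_clock())
E
```

```text
aligned tip-hole px*8 [[  0.6436046  -30.69163338]] per mm x,y [[-2.05840155 -0.83264573]] [[-1.31555572  1.24686219]]
0.138 [-0.20927956 -0.22758715 -0.49754747] [ 0.58896394 -0.11818346  0.13793175] 9.55
```

The tip is inside the hole with no contact force. Continue down to the bar, preload lightly, then drag in small steps watching the force.

```bash
python3 - <<'E'
from go import *
f0=env.read_force(); x,y=.5890,-.1182
z,f=down(x,y,.138,.112,f0,step=.0015,lim=4.5); env.hold(.2); print(z,env.read_force()-f0,env.read_ee_pos(),env.read_clock())
np.save("f0.npy",f0)
E
```

```text
0.12 [0.79743165 0.87766205 2.93984303] [ 0.58923493 -0.11828812  0.12025959] 12.75
```

```bash
python3 - <<'E'
from go import *
f0=np.load("f0.npy"); z=.1180; d=np.array([np.tan(np.radians(2.1)),1]); p0=np.array([.589,-.1182])
env.move_l([*p0,z],v=.03); env.hold(.1); print(env.read_force()-f0)
s=0; log=[]
while s<.165:
    s+=.002; p=p0+d*s; env.move_l([*p,z],v=.03)
    f=np.mean([env.read_force() for _ in range(3)],0)-f0; log.append((round(s*1e3),*np.round(f,1)))
    if s>.01 and (f[2]<1.6 or np.abs(f[:2]).max()>9 or f[2]>14): break
    if env.read_clock()>42: break
for l in log[::3]+log[-4:]: print(*l)
env.hold(.15); print(env.read_force()-f0,env.read_ee_pos(),env.read_clock())
E
```

```text
[1.05575867 0.32111436 6.58385104]
2 0.9 -1.2 6.3
8 1.3 -3.6 6.6
14 1.4 -3.2 7.3
20 1.3 -4.1 7.9
26 0.8 -4.4 6.9
32 0.5 -2.4 6.4
38 1.1 -3.7 7.0
44 0.5 -3.3 7.3
50 1.3 -3.0 6.5
56 1.7 -2.6 6.2
62 0.9 -3.5 6.6
68 1.1 -3.3 6.9
74 1.5 -2.4 6.2
80 0.5 -2.7 6.5
86 0.5 -3.2 6.6
92 0.9 -2.3 6.9
98 1.7 -1.2 0.3
92 0.9 -2.3 6.9
94 0.5 -3.4 5.6
96 1.8 -3.1 6.3
98 1.7 -1.2 0.3
[1.14822355 0.82065867 0.12451829] [ 0.59180315 -0.01971709  0.11736325] 25.5
```

The force dropped from about 6.5 N to 0 at 98 mm, so this is the groove. Ease 1 mm further for wall clearance, then lower until the collar seats.

```bash
python3 - <<'E'
from go import *
f0=np.load("f0.npy"); p=np.array([.589,-.1182])+np.array([np.tan(np.radians(2.1)),1])*.099
env.move_l([*p,.118],v=.03)
z=.118
while z>.1045:
    z-=.001; env.move_l([*p,z],v=.04); f=env.read_force()-f0; print(round(z,4),np.round(f,1))
    if f[2]>5 or abs(f[1])>10 or abs(f[0])>10: break
env.hold(.1); print(env.read_force()-f0,env.read_ee_pos(),env.read_clock())
E
```

```text
0.117 [ 1.2  0.3 -0.1]
0.116 [ 0.5 -0.3  0.8]
0.115 [1.2 0.4 0.3]
0.114 [0.9 0.3 0.3]
0.113 [ 0.1 -0.1 -0.2]
0.112 [-0.2  0.6  0.7]
0.111 [0.5 0.7 1.2]
0.11 [0.4 0.3 1.7]
0.109 [0.9 0.6 0.9]
0.108 [-0.8 -0.6  3.6]
0.107 [-0.3  0.3  5.3]
[ 0.6027583  -0.30235193  5.12221054] [ 0.59279958 -0.01922733  0.10720061] 28.6
```

Contact came at about z = 0.108, exactly 12 mm below the on-bar contact, so the collar is seated. Unload the spring, release, retreat and look.

```bash
python3 - <<'E'
from go import *
f0=np.load("f0.npy"); p=env.read_ee_pos()[:2]
env.move_l([.5926,-.0192,.1080],v=.03); env.hold(.1); print(env.read_force()-f0)
env.ungrasp(); env.hold(.1); print(env.read_grip_width(),env.read_force())
env.move_l([.5926,-.0192,.24],v=.15)
env.move_pose([.40,-.35,.30],rot(-92.1)); print(env.read_clock())
for n in("top","side"):
    q=optics.snapshot(n); np.savez(n+"3.npz",**q)
t,s=ld("top3"),ld("side3"); b=[.5926,-.0192,.08]
c=proj(s,b)[0]; d=proj(t,b)[0]; print(c,d)
cv2.imwrite("pics/crop4.png",np.hstack([crop(s["img"],int(c[0]),int(c[1]),64,72),crop(t["img"],int(d[0]),int(d[1]),64,72)]))
cv2.imwrite("pics/top3.png",cv2.resize(t["img"][:,:,::-1],(800,600)))
E
```

```text
[ 0.46640466 -0.19361846  4.35317509]
0.08558229474923698 [-0.32803632 -1.10315745  0.45245849]
32.15
[255.39361047 199.32544221] [261.85676666 186.42247563]
```

View pics/crop4.png

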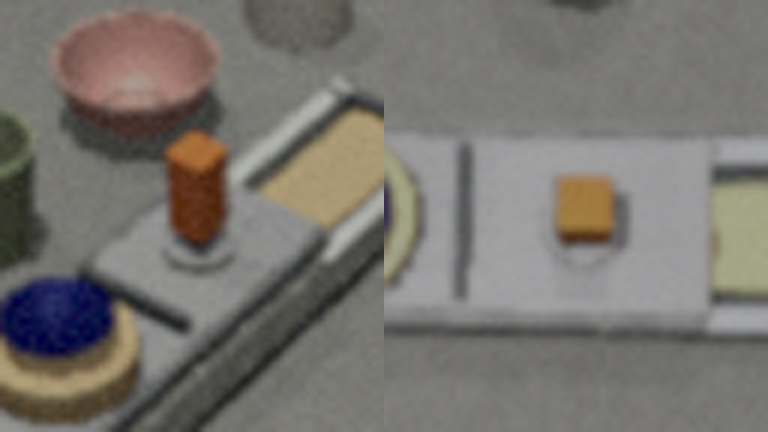

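View pics/top3.png

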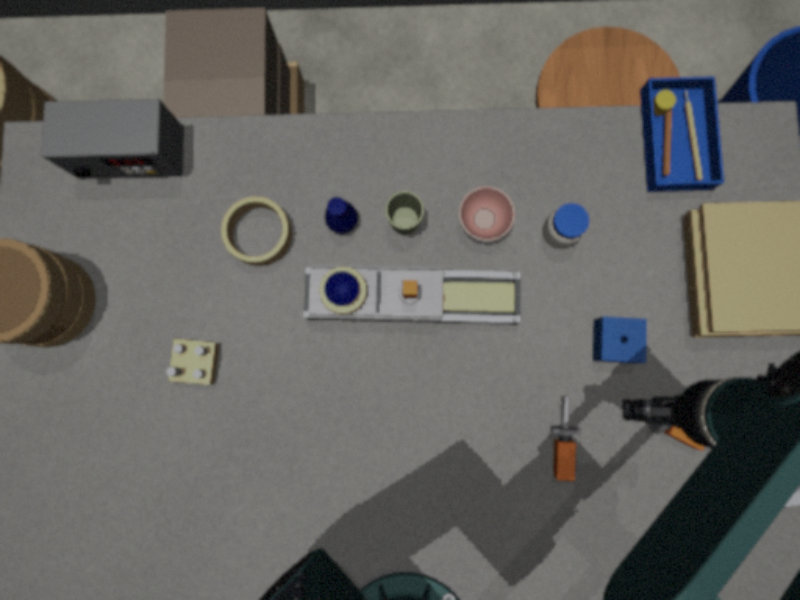

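The pin is seated: collar flat, grip upright at crop px (585,207), and the listed pottery is where it was. However, one of the spare larger pins now lies on its side at (565,440). I'll find out when that happened and look at the other spare.

```bash
python3 - <<'E'
from h import *
r=[]
for i in (0,1,2,3):
    r.append(np.hstack([crop(ld(f"top{i}")["img"],400,255,130,50,3),crop(ld(f"side{i}")["img"],355,175,130,50,3)]))
cv2.imwrite("pics/hist.png",np.vstack(r))
E
```

```text
(no output)
```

View pics/hist.png

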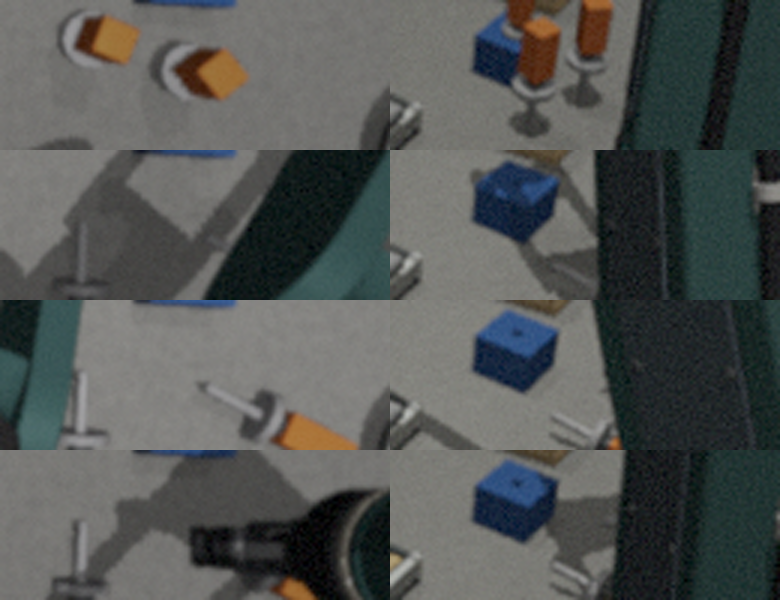

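Both spare pins were already down in the second picture (t ≈ 4.1 s). They had stood free on their 8 mm tips and can't be rebalanced. They lie clear of the job and nothing is off the table. One last numeric seating check, then hand in.

```bash
python3 - <<'E'
from rig import env, workorder
from h import *
t,s=ld("top3"),ld("side3")
f=lambda x,y,cx,cy:np.array([(x+.5)/6-.5+cx-32,(y+.5)/6-.5+cy-36])
x,r=tri([(t,f(201,205,261,186)),(s,f(197,149,255,199))]); print("grip top (expect z .127)",x,r)
print(env.read_force(),env.read_clock())
if .120<x[2]<.133: workorder.job_done(); print("handed in",env.read_clock())
E
```

```text
grip top (expect z .127) [ 0.59253166 -0.01976709  0.12621006] [ 0.03147762  0.05398433 -0.07400153 -0.01110401]
[-0.22647582  0.59727753 -0.82749015] 32.25
the job is handed in; nothing more can be done
the job is handed in; nothing more can be done
```

The pin is home in the hidden groove and released, and the job was handed in at about 32 s of the 61 s allowed. I took the small pin from the blue block and lowered it through the brass-ringed hole without contact. I then dragged the carriage about 98 mm to the left with 6–8 N on the clay bar.

**Checks that agreed:**
- The bar force dropped from about 6.5 N to 0 at the groove, and I eased 1 mm further for clearance.
- Lowering then met the plate 12 mm below where the tip had touched the bar. The highest push I read was about 8 N, against the 40 N limit.
- After release the pictures show the pin upright with its collar flat on the carriage. The grip top measured z = 0.126 m against an expected 0.127 m.
- The pottery, the props and the saggar with its dish look undisturbed, and the arm stands clear.

**What did not go cleanly:** both larger spare pins, which stood free on their tips, had toppled by about 4 s and lie on the table near the blue block. I felt no contact force on the approach and believe they overbalanced on their own, but no picture shows the fall. I left them lying.

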